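# Close the extraction port with its bayonet cap

## Task

Close the open fume-extraction port on the bench with the large bar-handled cap: let its two pins down through the slots until it rests on the springy seat, then turn it clockwise (seen from above) until you feel the ramps first bite and start to draw it down, and about 20 degrees more. Where they bite differs with wear, so go by feel; do not force or overtighten it, then let go of it, and leave the other things where they lie.

Things in the scene. Friction and masses are not known exactly. Their poses are not given: they have to be found in the camera images.
- port: Open port fixed to the bench: a 112 mm square aluminium flange, 8 mm thick, with an upright tube, 86 mm outer and 72 mm inner diameter, rim 42 mm above the bench. Origin on the tube's axis at bench level, z up. Two steel ramps stand inward from the wall, leaving a 58 mm bore; their tops are flat, 40 mm up. On the port's +x and -x axis are the two open slots between them for the cap's pins.
- port_mouth (a point): Middle of the port's rim, 42 mm above the bench. A pin has 8 degrees of play either way in its slot and the cap's plug 1.5 mm all round in the bore. Clockwise from each slot the ramp's underside slopes down, about 0.125 mm per degree. In the bottom is a springy rubber seat (7 N per mm), its top 17 to 23 mm above the bench (wear, not reported).
- cap_grip (a point): The cap, about 250 g, standing handle up on the bench: a steel plug 55 mm across and 30 mm tall, then an 80 mm flange 6 mm thick, then a black bar handle 90 mm long (cap's x), 14 mm wide (y), 28 mm tall. This point is on the cap's axis within the bar, 52 mm above the plug's underside; the bar's foot is at 36 mm, its top at 64 mm. Its axes are the cap's, z up.
- cap_pins (a point): On the cap's axis, 8 mm above the plug's underside, level with the two pins: 8 mm thick, standing out along the cap's +x and -x (in line with the bar) to 69 mm over their ends. Either way round fits. The ramps bite somewhere between 20 and 70 degrees clockwise of the slots; past that the cap sinks 0.125 mm per degree and must be free to. It stays where it is left.
- cap: The same cap; origin on its axis at the plug's underside. Before the ramps bite it turns freely on the seat; from there they pull it (and a hand that holds it) down, about 0.7 N more per degree. About 14 N between cap and port is a good fit, 9 N is slack, 20 N overtight; 25 N at any time is too much. Pressing down on the cap makes the bite come later.
- small_plug: Bystander: a smaller bar-handled plug without pins, 54 mm flange, 41 mm tall; does not fit the port. Origin under its centre.
- tape: Bystander: a flat black roll of tape, 62 mm across, 17 mm tall. Origin under its centre.
- cutters: Bystander: cutters with orange grips, 142 mm long, lying flat, 12 mm thick, right of the cap. Origin under its centre.
- board: Bystander: a small dark circuit board, 62 x 89 x 13 mm, lying flat behind the port. Origin under its centre.
There are look-alikes about, which are no part of the job. What is shaped like the cap but blue is not meant.

How it is judged:
By the outcome, as a careful person would: the job done as asked, in the order asked, and still so for the second after the job is handed in, with the robot touching nothing.
It also fails if it takes over 67 s, if anything falls off the work surface, if the arm or the gripper's body presses on something with over 40 N, if the wrist force passes 120 N, or if a joint passes its speed limit or range.

## Robot

A 6-joint arm with a two-finger parallel gripper is mounted at the origin on the work surface; the furniture and walls round the work are solid. World frame = base frame: x ahead of the robot, y to its left, z up, the work surface at z = 0. Lengths are in mm, angles in rad, forces in N, time in s.
With the tool pointing down it reaches from about 275 to 750 mm from the base axis. Payload 10.2 kg.
Tool frame: the origin (TCP) lies at the very end of the fingers, on their centre line; the grasp point (between the pads) lies 19 mm behind it; z points along the fingers, y is the line along which they close (so a half turn about z gives the same grasp; the last joint's range is limited). The gripper opens to 85 mm and grips with 20 to 120 N. Pads are 22 mm wide; open, the fingers measure 114 mm over their backs; the gripper's body (76 mm by 85 mm) begins 54 mm behind the grasp point. The pads swing forward as they close: fully open they stand 13 mm farther back than shut.
Start: joints at [0.93, 0.313, 1.498, -0, 1.331, -0.223], TCP at [213.032, 479.842, 210.694] pointing down, gripper open.
Joint ranges: [-2.94, 2.94], [-0.97, 2.17], [0.19, 2.56], [-1.23, 4.37], [0.02, 3.11], [-2.88, 2.88]. Speed limits (rad/s): [2.39, 2.39, 3.01, 3.14, 3.14, 3.14].

## Interface

Orientations are given as a unit quaternion [w, x, y, z].
In Python, from rig import telemetry, optics, ctrl gives the robot as it stands.
- The arm moves only by the tool servo_tool, never from a script. Its argument "deltas" is a list of rows, each a list of 3 entries, a list of its own where there are three numbers: the shift along the tool's x, y, z in units of 20 cm (1.0 is 20 cm), then the turn, a rotation vector about the tool's x, y, z in units of 90 degrees (1.0 is 90 degrees), then the opening, from 0 (shut) to 1 (fully open). A call has 1 to 8 rows; each row shifts and turns the commanded pose from where the row before left it, along the tool's axes as they then stand; what a row does not reach is not made up. A row lasts 1/10 s, in which the tool goes at most 50 mm and 8.59 degrees, less where a joint would pass 70% of its speed; a pose out of reach is approached as far as the arm can. A call with a number of a shift or a turn outside -1 to 1 is refused whole. A call with a gripper value outside its range is refused whole. The fingers move at their own pace and stop on an object; "squeeze" is the grip in N (left out, the last holds). Time passes only in rows, so rows that do not move let the fingers close. It gives the time, the measured TCP pose, the force, the opening and the grip force at its end, in the units of the state.
- telemetry.sense(): the state, without advancing time (a new reading comes with each control period).
- optics.capture(name): name is "scene" or "top" or "wrist"; returns the picture (400x640x3 uint8, blue, green, red); there is no depth.
- optics.camera_model(name): a dict with "vfov" (degrees; the focal length in pixels is half the picture's height over the tangent of half this angle, whatever the lens; pixels are square), "cx", "cy" (the principal point, pixels), "dist" ([k1, k2, p1, p2, k3] as OpenCV has them; the pictures are not rectified), "R" (3x3) and "t" (3): a world point X has camera coordinates R X + t; the wrist camera has in their place "mount" (4x4, takes a point from camera to tool coordinates, whose origin is the TCP and whose axes are the flange's). Camera axes: x right, y down, z forward; pixel columns grow to the right and rows downward; lengths in mm; the calibration is good to about 2 mm. A picture is of the moment at which its call begins: read the wrist's pose just before it. camera_model takes no time and is no camera call.
- ctrl.finish_job(): hands the job in; it is judged then, once.
The state is a dict: "time_s": time; "joints": joint angles; "dq": joint speeds; "tau": joint torques, N m; "eef_pos": TCP position; "ee_rot": TCP orientation; "force": force on the tool from outside, world axes, zero at the start; "wrist_torque": the same for the moment, N m; "grip_width": opening from 0.0 (shut) to 1.0 (fully open); "grip_force": force on a finger pad.
Only numpy, scipy, OpenCV 4.12 (cv2) and the standard library are available. Lean on these libraries where they do the work, as an engineer would, in place of code of your own. Each camera call takes 0.05 s, during which the arm holds its last target. There are 200 camera calls.

## Working session

There is one attempt and no reset: what is moved stays moved. The work goes in short steps, Python scripts to look and compute and a tool call to move; the robot and the scene stay as the last step left them, time stands still between calls to the robot, and variables do not carry over. Pictures are saved under pics/ and viewed, at most 10 in all, crops included, and the job is handed in when it is done.

Besides the shell and the picture viewer there is one more tool, called after "Request:" by a JSON object that holds its "op" and its "data". servo_tool: Moves the arm, as the interface text tells. Its arguments: {"type":"object","properties":{"deltas":{"type":"array"},"squeeze":{"type":"number"}},"required":["deltas"]}

```bash
mkdir -p pics
python3 - <<'E'
from rig import telemetry, optics, ctrl
import cv2,numpy as np
for n in ("top","scene"):
    im=optics.capture(n); cv2.imwrite(f"pics/{n}1.png",im)
    print(n,optics.camera_model(n))
print(telemetry.sense()); print(optics.camera_model("wrist"))
E
```

```text
top {'vfov': 57.55589609662056, 'cx': 312.4255793584758, 'cy': 196.03854725601653, 'dist': array([-0.06568003,  0.        ,  0.        ,  0.        ,  0.        ]), 'R': array([[ 0.01238989, -0.99992147, -0.00188485],
       [-0.99006807, -0.01200376, -0.14007543],
       [ 0.1400418 ,  0.00360165, -0.99013904]]), 't': array([-69.65002512, 457.35412027, 949.12233127])}
scene {'vfov': 48.79478902844034, 'cx': 313.7881575879904, 'cy': 189.12441946470148, 'dist': array([-0.12568433,  0.        ,  0.        ,  0.        ,  0.        ]), 'R': array([[ 0.70173181, -0.71221165, -0.01808403],
       [-0.27874005, -0.25110179, -0.9269584 ],
       [ 0.65564964,  0.65551694, -0.37472803]]), 't': array([-350.47067045,  188.22461107, 1039.87498406])}
{'time_s': 0.1, 'joints': array([ 9.29539926e-01,  3.13368063e-01,  1.49835171e+00,  3.84885883e-06,
        1.33103361e+00, -2.23411881e-01]), 'dq': array([-0.00041527, -0.00094939, -0.00078687,  0.00022324,  0.00258986,
        0.00016601]), 'tau': array([ 2.23851297e-03, -4.12903655e+01, -2.60141855e+01, -2.20162487e-04,
        3.04335968e-03,  2.04188768e-05]), 'eef_pos': array([212.89775395, 479.61256263, 210.20916215]), 'ee_rot': array([-2.44865981e-04,  2.07406129e-01,  9.78254752e-01, -5.26184665e-04]), 'force': array([ 0.24315755, -0.15832237, -0.95472004]), 'wrist_torque': array([0.02340906, 0.01185694, 0.02831705]), 'grip_force': 0.0, 'grip_width': 0.9980428009182911}
{'vfov': 70.41426688545462, 'cx': 319.29901863461566, 'cy': 199.40847156748015, 'dist': array([0.00290171, 0.        , 0.        , 0.        , 0.        ]), 'mount': array([[-6.08087596e-04, -9.60879460e-01, -2.76966231e-01,
         7.12092987e+01],
       [ 9.99999394e-01, -8.38600978e-04,  7.13831528e-04,
        -1.02679632e+00],
       [-9.18170206e-04, -2.76965629e-01,  9.60879387e-01,
        -1.63959403e+02],
       [ 0.00000000e+00,  0.00000000e+00,  0.00000000e+00,
         1.00000000e+00]])}
```

View pics/top1.png

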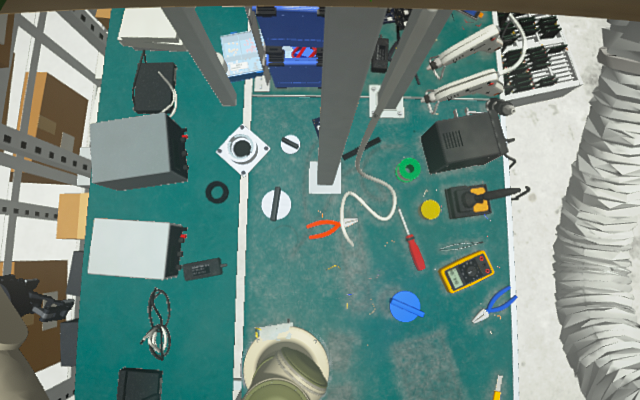

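View pics/scene1.png

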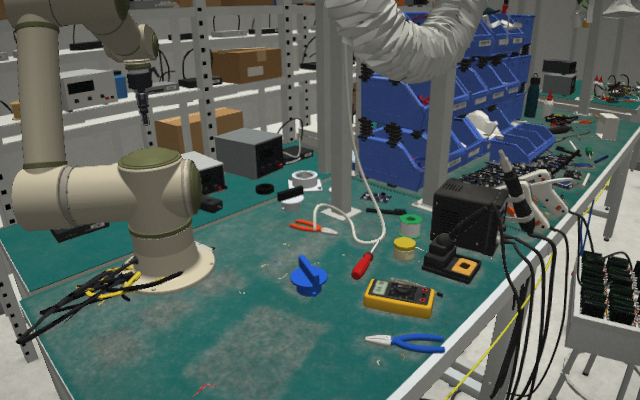

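Candidates in the top picture: white disc with a black bar at (277,204), small white disc with a bar at (290,144), and a blue one at (406,306). The white one at (277,204) fits: it is large, has a black bar, and is not blue. The port is at (243,148), the tape at (217,191) and the cutters at (325,229). I'll confirm this in an enlarged crop and measure.

```bash
cat > h.py <<'E'
import cv2,numpy as np
from rig import telemetry, optics
from scipy.spatial.transform import Rotation as Ro
def rot(q): return Ro.from_quat([q[1],q[2],q[3],q[0]]).as_matrix()
def cam(n,st=None):
    m=optics.camera_model(n); f=200/np.tan(np.radians(m['vfov']/2))
    K=np.array([[f,0,m['cx']],[0,f,m['cy']],[0,0,1]])
    if n=='wrist':
        T=np.eye(4);T[:3,:3]=rot(st['ee_rot']);T[:3,3]=st['eef_pos'];T=T@m['mount']
        R=T[:3,:3].T;t=-R@T[:3,3]
    else: R,t=m['R'],m['t']
    return K,np.array(m['dist']),np.array(R),np.array(t)
def ray(c,px,z):
    K,d,R,t=c
    p=cv2.undistortPoints(np.array(px,float).reshape(-1,1,2),K,d).reshape(-1,2)
    D=np.c_[p,np.ones(len(p))]@R; C=-R.T@t
    return C+D*((z-C[2])/D[:,2])[:,None]
def proj(c,X):
    K,d,R,t=c
    return cv2.projectPoints(np.array(X,float).reshape(-1,1,3),cv2.Rodrigues(R)[0],t,K,d)[0].reshape(-1,2)
E
python3 - <<'E'
from h import *
im=cv2.imread('pics/top1.png'); c=cam('top')
x0,y0,w,h=190,105,180,140
cr=cv2.resize(im[y0:y0+h,x0:x0+w],None,fx=4,fy=4,interpolation=cv2.INTER_CUBIC); cv2.imwrite('pics/crop1.png',cr)
for n,p,z in (('cap flange',(277,204),36),('port',(243,148),42),('tape',(217,191),17),('small',(290,144),20),('post',(325,178),0),('cutters',(325,229),6)):
    print(n,ray(c,[p],z).round(0))
E
```

```text
cap flange [[435.  31.  36.]]
port [[587. 127.  42.]]
tape [[471. 199.  17.]]
small [[606.   0.  20.]]
post [[514. -99.   0.]]
cutters [[371. -99.   6.]]
```

View pics/crop1.png

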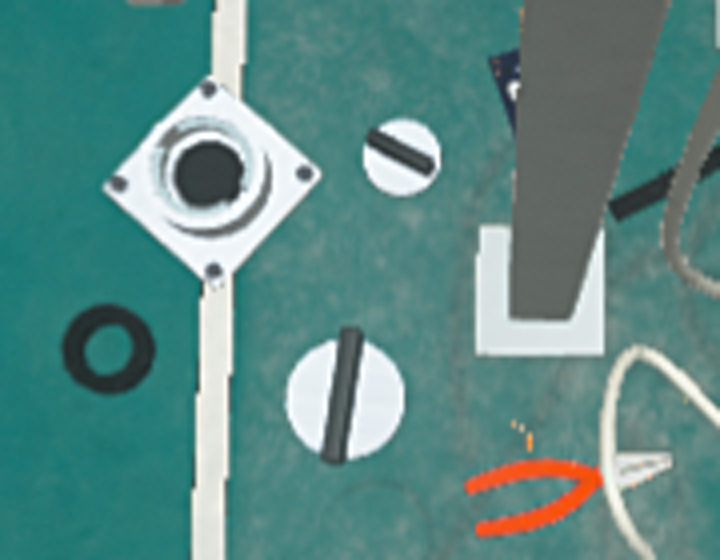

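The crop confirms it: the large white flange with a long black bar is at full-picture (277,204), nearly along world x. The open port is at (243,148) with its square flange turned about 45 deg, the small plug at (290,144). The slots can't be resolved from here, so I'll move the wrist camera over.

Request:
{"op": "servo_tool", "data": {"deltas": [[[-0.16,-0.133,0],[0,0,0],1],[[-0.16,-0.133,0],[0,0,0],1],[[-0.16,-0.133,0],[0,0,0],1],[[-0.16,-0.133,0],[0,0,0],1],[[-0.16,-0.133,0],[0,0,0],1],[[-0.16,-0.133,0],[0,0,0],1],[[-0.16,-0.133,0],[0,0,0],1],[[-0.16,-0.133,0],[0,0,0],1]]}}

```text
time_s: 0.9
eef_pos: [361.0, 179.9, 210.6]
ee_rot: [-0.0, 0.207, 0.978, -0.0]
force: [0.8, 0.1, -0.6]
grip_width: 0.996
grip_force: 0.0
```

Request:
{"op": "servo_tool", "data": {"deltas": [[[-0.16,-0.133,0],[0,0,0],1],[[-0.16,-0.133,0],[0,0,0],1],[[-0.16,-0.133,0],[0,0,0],1],[[-0.16,-0.133,0],[0,0,0],1],[[0,0,0],[0,0,-0.09],1],[[0,0,0],[0,0,-0.09],1],[[0,0,0],[0,0,0],1],[[0,0,0],[0,0,0],1]]}}

```text
time_s: 1.7
eef_pos: [434.4, 32.4, 210.6]
ee_rot: [-0.0, 0.069, 0.998, 0.0]
force: [0.4, 0.5, 0.2]
grip_width: 0.999
grip_force: 0.0
```

Run:
```python
from h import *
import pickle
st=telemetry.sense(); im=optics.capture('wrist'); cv2.imwrite('pics/w1.png',im); pickle.dump(st,open('w1.pkl','wb'))
print(st['joints'],st['eef_pos'],rot(st['ee_rot'])[:, :2].T.round(3),st['force'])
c=cam('wrist',st); print(proj(c,[[435,31,36],[587,127,42]]))
```

```text
[-1.95759485e-01  1.14210878e-01  1.74612974e+00 -1.87827590e-06
  1.28157873e+00 -1.62797738e+00] [434.35123715  32.43261799 210.57158408] [[-0.99   0.138  0.   ]
 [ 0.138  0.99   0.   ]] [0.39059759 0.4958626  0.21883174]
[[318.61411153 179.44443535]
 [405.91025812 281.39065184]]
```

View pics/w1.png

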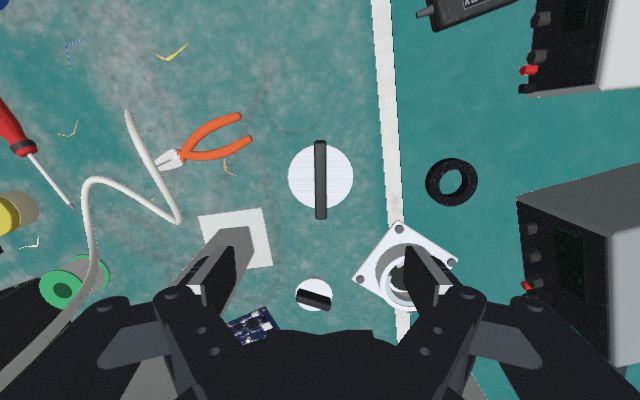

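The picture shows the cap at (320,177) with its bar upright in the picture, so it is already aligned with the tool. The port at (400,270) is half hidden by a finger, so I'll look at it from closer to find the slots.

Request:
{"op": "servo_tool", "data": {"deltas": [[[-0.132,0.098,0.058],[0,0,0],1],[[-0.132,0.098,0.058],[0,0,0],1],[[-0.132,0.098,0.058],[0,0,0],1],[[-0.132,0.098,0.058],[0,0,0],1],[[-0.132,0.098,0.058],[0,0,0],1],[[-0.132,0.098,0.058],[0,0,0],1],[[0,0,0],[0,0,0],1],[[0,0,0],[0,0,0],1]]}}

```text
time_s: 2.55
eef_pos: [606.9, 127.8, 140.4]
ee_rot: [-0.001, 0.068, 0.998, -0.0]
force: [-0.2, -0.9, 0.3]
grip_width: 1.0
grip_force: 0.0
```

Run:
```python
from h import *
import pickle
st=telemetry.sense(); im=optics.capture('wrist'); cv2.imwrite('pics/w2.png',im); pickle.dump(st,open('w2.pkl','wb'))
print(st['joints'],st['eef_pos'],st['force'])
c=cam('wrist',st); p=proj(c,[[587,127,42]])[0].astype(int); print(p)
x0,y0=max(p[0]-100,0),max(p[1]-90,0); print(x0,y0)
cv2.imwrite('pics/w2c.png',cv2.resize(im[y0:y0+150,x0:x0+200],None,fx=4,fy=4,interpolation=cv2.INTER_CUBIC))
# cap from w1: flange white disc at z=36, bar
im=cv2.imread('pics/w1.png'); s1=pickle.load(open('w1.pkl','rb')); c=cam('wrist',s1)
roi=im[130:235,270:375]; hsv=cv2.cvtColor(roi,cv2.COLOR_BGR2HSV)
notg=((hsv[...,1]<60)).astype(np.uint8)  # white+black
white=((hsv[...,1]<60)&(hsv[...,2]>150)).astype(np.uint8)
ct=max(cv2.findContours(white,0,2)[0],key=cv2.contourArea)
pts=np.vstack([k.reshape(-1,2) for k in cv2.findContours(white,0,2)[0] if cv2.contourArea(k)>50])+[270,130]
h=cv2.convexHull(pts.astype(np.int32)).reshape(-1,2)
W=ray(c,h,36)[:,:2]; (cc,r)=cv2.minEnclosingCircle(W.astype(np.float32)); e=cv2.fitEllipse(W.astype(np.float32)); print('flange',cc,r,e)
blk=(hsv[...,2]<90).astype(np.uint8); k=max(cv2.findContours(blk,0,2)[0],key=cv2.contourArea).reshape(-1,2)+[270,130]
W=ray(c,k,64)[:,:2]; print('bar',cv2.minAreaRect(W.astype(np.float32)))
```

```text
[ 1.90277048e-02  5.79531180e-01  1.28442257e+00 -1.49370304e-04
  1.27900052e+00 -1.41585149e+00] [606.92864355 127.83143319 140.43221766] [-0.21036235 -0.94640088  0.3242439 ]
[316 175]
216 85
flange (432.406982421875, 32.89173889160156) 40.58134078979492 ((432.4599609375, 32.96195602416992), (79.90511322021484, 80.37248992919922), 174.921630859375)
bar ((431.153564453125, 33.331825256347656), (12.800555229187012, 90.28719329833984), 82.65738677978516)
```

View pics/w2c.png

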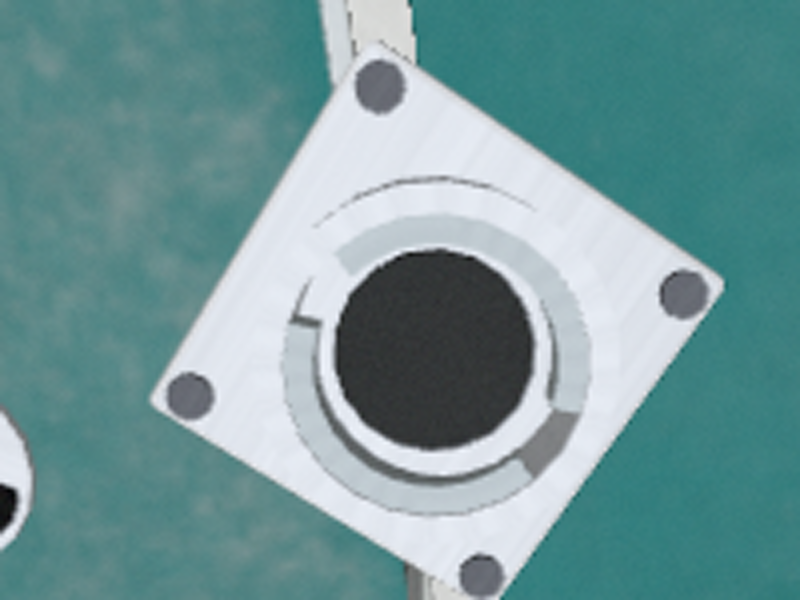

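The crop shows slots at the upper left (325,290) and lower right (550,445) of the tube. The slot line runs parallel to the flange edge through (375,45)-(722,285). I'll look again with the tool turned half round, which cancels the camera-mount bias.

Request:
{"op": "servo_tool", "data": {"deltas": [[[0,0,0],[0,0,0.09],1],[[0,0,0],[0,0,0.09],1],[[0,0,0],[0,0,0.09],1],[[0,0,0],[0,0,0.09],1],[[0,0,0],[0,0,0.09],1],[[0,0,0],[0,0,0.09],1],[[0,0,0],[0,0,0.09],1],[[0,0,0],[0,0,0.09],1]]}}

```text
time_s: 3.4
eef_pos: [606.8, 127.0, 142.4]
ee_rot: [0.001, 0.595, 0.804, 0.0]
force: [-1.1, -0.4, -0.5]
grip_width: 1.006
grip_force: 0.0
```

Request:
{"op": "servo_tool", "data": {"deltas": [[[0,0,0],[0,0,0.09],1],[[0,0,0],[0,0,0.09],1],[[0,0,0],[0,0,0.09],1],[[0,0,0],[0,0,0.09],1],[[0,0,0],[0,0,0.09],1],[[0,0,0],[0,0,0.09],1],[[0,0,0],[0,0,0.09],1],[[0,0,0],[0,0,0.09],1]]}}

```text
time_s: 4.2
eef_pos: [606.8, 127.0, 142.4]
ee_rot: [0.0, 0.933, 0.36, 0.001]
force: [0.6, -0.0, 0.5]
grip_width: 0.999
grip_force: 0.0
```

Request:
{"op": "servo_tool", "data": {"deltas": [[[0,0,0],[0,0,0.09],1],[[0,0,0],[0,0,0.09],1],[[0,0,0],[0,0,0.09],1],[[0,0,0],[0,0,0.09],1],[[-0.1,0,0],[0,0,0.09],1],[[-0.1,0,0],[0,0,0.09],1],[[0,0,0],[0,0,0],1],[[0,0,0],[0,0,0],1]]}}

```text
time_s: 5.0
eef_pos: [567.8, 122.9, 142.3]
ee_rot: [-0.0, 0.999, -0.051, 0.001]
force: [0.6, -0.3, -0.1]
grip_width: 0.996
grip_force: 0.0
```

```bash
cat > port.py <<'E'
from h import *
import pickle,sys
def meas(n):
    im=cv2.imread(f'pics/{n}.png'); st=pickle.load(open(f'{n}.pkl','rb')); c=cam('wrist',st)
    p=proj(c,[[587,127,42]])[0]
    yy,xx=np.mgrid[:400,:640]; near=np.hypot(xx-p[0],yy-p[1])<75
    b,g,r=[im[...,i].astype(int) for i in range(3)]
    scr=(near&(abs(b-r)<30)&(g>70)&(g<140)).astype(np.uint8)
    S=[]
    for k in cv2.findContours(scr,0,2)[0]:
        a=cv2.contourArea(k); (x,y),rr=cv2.minEnclosingCircle(k)
        if a>60 and a/(np.pi*rr*rr)>.7 and np.hypot(x-p[0],y-p[1])>45: S.append((x,y))
    W=ray(c,S,9)[:,:2]; print(n,'screws',W.round(1).tolist(),'mean',W.mean(0).round(2))
    o=W[np.argsort(np.arctan2(*(W-W.mean(0)).T[::-1]))]
    if len(o)==4:
        d=o-np.roll(o,1,0); print('sides',np.linalg.norm(d,axis=1).round(1),'edge ang',np.degrees(np.arctan2(d[:,1],d[:,0])).round(1))
    # ramp tops: greyish-blue ring
    rg=(near&(b-r>8)&(b-r<45)&(g>170)&(g<228)).astype(np.uint8)
    n_,L,sts,_=cv2.connectedComponentsWithStats(rg)
    rg=np.isin(L,[i for i in range(1,n_) if sts[i,4]>120]).astype(np.uint8)
    P=np.argwhere(rg)[:,::-1]; h=cv2.convexHull(P.astype(np.int32)).reshape(-1,2)
    Wr=ray(c,h,40)[:,:2]; print('ring',cv2.minEnclosingCircle(Wr.astype(np.float32)),cv2.fitEllipse(Wr.astype(np.float32)))
    A=ray(c,P,40)[:,:2]; ce=np.array(cv2.minEnclosingCircle(Wr.astype(np.float32))[0]); a=np.degrees(np.arctan2(*(A-ce).T[::-1]))%360
    hh=np.histogram(a,bins=np.arange(0,361,3))[0]; print('gaps',[3*i for i in range(120) if hh[i]<4])
    dk=(near&(g<80)).astype(np.uint8); k=max(cv2.findContours(dk,0,2)[0],key=cv2.contourArea)
    cv2.imwrite(f'pics/{n}_m.png',cv2.resize(np.hstack([scr,rg])*255,None,fx=.6,fy=.6))
if __name__=='__main__':
    for n in sys.argv[1:]: meas(n)
E
python3 - <<'E'
from h import *
import pickle
st=telemetry.sense(); im=optics.capture('wrist'); cv2.imwrite('pics/w3.png',im); pickle.dump(st,open('w3.pkl','wb'))
print(st['joints'],st['eef_pos'],st['ee_rot'],st['time_s'])
E
python3 port.py w2 w3
```

```text
[ 1.16208190e-02  4.91764813e-01  1.42087318e+00 -5.28358067e-05
  1.22699475e+00  1.68403681e+00] [567.8183326  122.89293909 142.29681839] [-3.63073404e-05  9.98709429e-01 -5.07790790e-02  9.79598500e-04] 5.0
w2 screws [[658.6, 139.5], [596.9, 68.9], [526.0, 130.4]] mean [593.82 112.96]
ring ((600.70556640625, 150.05447387695312), 54.36957931518555) ((597.958984375, 146.81787109375), (96.58526611328125, 103.16426086425781), 67.43123626708984)
gaps [27, 48, 51, 225]
w3 screws [[523.6, 130.2], [585.1, 200.9], [594.2, 68.5]] mean [567.65 133.19]
ring ((592.9258422851562, 148.10354614257812), 50.94215393066406) ((597.2160034179688, 148.88922119140625), (82.82776641845703, 107.00983428955078), 150.18374633789062)
gaps [228]
```

Request:
{"op": "servo_tool", "data": {"deltas": [[[-0.127,0.103,-0.068],[0,0,0],1],[[-0.127,0.103,-0.068],[0,0,0],1],[[-0.127,0.103,-0.068],[0,0,0],1],[[-0.127,0.103,-0.068],[0,0,0],1],[[-0.127,0.103,-0.068],[0,0,0],1],[[0,0,0],[0,0,0.017],1],[[0,0,0],[0,0,0],1],[[0,0,0],[0,0,0],1]]}}

```text
time_s: 5.85
eef_pos: [431.3, 34.0, 208.8]
ee_rot: [-0.0, 0.998, -0.065, -0.0]
force: [1.4, -0.9, -0.7]
grip_width: 0.995
grip_force: 0.0
```

Run:
```python
from h import *
import pickle
st=telemetry.sense(); im=optics.capture('wrist'); cv2.imwrite('pics/w4.png',im); pickle.dump(st,open('w4.pkl','wb'))
print(st['eef_pos'],st['time_s'],rot(st['ee_rot'])[:, :2].T.round(3))
def cap(n):
    im=cv2.imread(f'pics/{n}.png'); s=pickle.load(open(f'{n}.pkl','rb')); c=cam('wrist',s)
    p=proj(c,[[431.5,33,40]])[0].astype(int); o=p-[50,52]; roi=im[o[1]:o[1]+104,o[0]:o[0]+100]; hsv=cv2.cvtColor(roi,cv2.COLOR_BGR2HSV)
    w=((hsv[...,1]<60)&(hsv[...,2]>150)).astype(np.uint8)
    pts=np.vstack([k.reshape(-1,2) for k in cv2.findContours(w,0,2)[0] if cv2.contourArea(k)>300])+o
    W=ray(c,cv2.convexHull(pts.astype(np.int32)).reshape(-1,2),36)[:,:2].astype(np.float32)
    print(n,p,cv2.minEnclosingCircle(W),cv2.fitEllipse(W))
    k=max(cv2.findContours((hsv[...,2]<90).astype(np.uint8),0,2)[0],key=cv2.contourArea).reshape(-1,2)+o
    print('bar',cv2.minAreaRect(ray(c,k,64)[:,:2].astype(np.float32)))
cap('w1');cap('w4')
```

```text
[431.30977349  34.02697899 208.80202532] 5.85 [[ 0.992 -0.129 -0.   ]
 [-0.129 -0.992 -0.   ]]
w1 [319 175] ((434.5065612792969, 33.495235443115234), 40.5600700378418) ((434.5498352050781, 33.56940460205078), (79.83525848388672, 80.33844757080078), 175.97369384765625)
bar ((433.3010559082031, 33.972373962402344), (12.791831970214844, 90.20177459716797), 82.65985870361328)
w4 [319 177] ((432.8093566894531, 33.50850296020508), 40.4453125) ((432.48828125, 33.45977020263672), (79.86146545410156, 80.34795379638672), 178.0067596435547)
bar ((433.78369140625, 32.27964782714844), (13.800152778625488, 89.47465515136719), 82.27130126953125)
```

```bash
python3 - <<'E'
from rig import optics
import numpy as np
for i in range(3): print(np.array(optics.camera_model('wrist')['mount']).round(3).tolist(), optics.camera_model('wrist')['cx'])
E
python3 port.py w2 w3 | grep screws
python3 - <<'E'
from rig import optics
print(optics.camera_model('wrist')['mount'][:,3], optics.camera_model('wrist')['vfov'])
E
```

```text
[[-0.001, -0.961, -0.275, 68.715], [1.0, -0.0, -0.001, 0.663], [0.001, -0.275, 0.961, -163.96], [0.0, 0.0, 0.0, 1.0]] 319.29901863461566
[[-0.001, -0.961, -0.275, 68.715], [1.0, -0.0, -0.001, 0.663], [0.001, -0.275, 0.961, -163.96], [0.0, 0.0, 0.0, 1.0]] 319.29901863461566
[[-0.001, -0.961, -0.275, 68.715], [1.0, -0.0, -0.001, 0.663], [0.001, -0.275, 0.961, -163.96], [0.0, 0.0, 0.0, 1.0]] 319.29901863461566
w2 screws [[658.6, 139.6], [596.8, 69.0], [526.0, 130.4]] mean [593.81 112.99]
w3 screws [[523.6, 130.2], [585.1, 200.9], [594.2, 68.5]] mean [567.65 133.16]
[  68.71525946    0.6632267  -163.95987325    1.        ] 70.41426688545462
```

Request:
{"op": "servo_tool", "data": {"deltas": [[[0.011,0.0015,0.17],[0,0,0],1],[[0,0,0.17],[0,0,0],1],[[0,0,0.17],[0,0,0],1],[[0,0,0.17],[0,0,0],1],[[0,0,0.07],[0,0,0],1],[[0,0,0.05],[0,0,0],1],[[0,0,0],[0,0,0],1],[[0,0,0],[0,0,0],1]]}}

```text
time_s: 6.7
eef_pos: [433.3, 33.3, 49.5]
ee_rot: [0.0, 0.998, -0.065, 0.0]
force: [0.2, -0.1, 1.1]
grip_width: 1.0
grip_force: 0.0
```

Run:
```python
from h import *
c=cam('top'); print(proj(c,[[591,134.8,42],[591,134.8,8],[433.5,33.4,36]]))
im=cv2.imread('pics/top1.png'); 
for n,(x,y,r) in dict(port=(243,148,30),cap=(277,204,20)).items():
    R=im[y-r:y+r,x-r:x+r]; h=cv2.cvtColor(R,cv2.COLOR_BGR2HSV)
    w=((h[...,1]<60)&(h[...,2]>150)).astype(np.uint8) if n=='cap' else (h[...,2]<70).astype(np.uint8)
    k=max(cv2.findContours(w,0,2)[0],key=cv2.contourArea).reshape(-1,2)
    print(n,np.array(cv2.minEnclosingCircle(k)[0])+[x-r,y-r],cv2.minEnclosingCircle(k)[1])
s=telemetry.sense(); print(s['eef_pos'],s['force'],rot(s['ee_rot'])[:, :2].T.round(3))
```

```text
[[240.23000681 146.51208887]
 [242.60214086 149.81069345]
 [275.92074963 204.52234801]]
port [242.  148.5] 8.139510154724121
cap [279.  204.5] 14.637381553649902
[433.3306762   33.34378134  49.51730959] [ 0.20105746 -0.09428208  1.09746902] [[ 0.992 -0.129  0.001]
 [-0.129 -0.992  0.   ]]
```

The top camera agrees with the port measurement: the seat is predicted at about (241.8,148.6) and seen at (242,148.5). Now I'll lower the last 10 mm and grip.

Request:
{"op": "servo_tool", "data": {"deltas": [[[0,0,0.03],[0,0,0],1],[[0,0,0.02],[0,0,0],0],[[0,0,0],[0,0,0],0],[[0,0,0],[0,0,0],0],[[0,0,0],[0,0,0],0],[[0,0,0],[0,0,0],0],[[0,0,0],[0,0,0],0],[[0,0,0],[0,0,0],0]], "squeeze": 60}}

```text
time_s: 7.5
eef_pos: [433.0, 33.4, 39.4]
ee_rot: [-0.0, 0.998, -0.065, 0.0]
force: [-0.6, 1.8, 5.6]
grip_width: 0.129
grip_force: 58.8
```

Run:
```python
from h import *
s=telemetry.sense(); print({k:np.round(s[k],3).tolist() for k in ('time_s','eef_pos','ee_rot','force','wrist_torque','grip_width','grip_force')})
```

```text
{'time_s': 7.5, 'eef_pos': [432.983, 33.36, 39.411], 'ee_rot': [-0.0, 0.998, -0.065, 0.0], 'force': [-0.573, 1.766, 5.606], 'wrist_torque': [0.324, 0.066, 0.012], 'grip_width': 0.129, 'grip_force': 58.813}
```

Request:
{"op": "servo_tool", "data": {"deltas": [[[0,0,-0.1],[0,0,0],0],[[0,0,-0.15],[0,0,0],0],[[0,0,-0.1],[0,0,0],0],[[0.14,-0.12,0],[0,0,0],0],[[0.14,-0.12,0],[0,0,0],0],[[0.14,-0.12,0],[0,0,0],0],[[0.14,-0.12,0],[0,0,0],0],[[0.14,-0.12,0],[0,0,0],0]]}}

```text
time_s: 8.3
eef_pos: [587.9, 134.9, 108.3]
ee_rot: [0.0, 0.998, -0.065, -0.001]
force: [0.1, -0.5, -2.2]
grip_width: 0.131
grip_force: 59.1
```

Request:
{"op": "servo_tool", "data": {"deltas": [[[0.017,-0.003,0],[0,0,-0.0784],0],[[0,0,0],[0,0,-0.0784],0],[[0,0,0],[0,0,-0.0784],0],[[0,0,0],[0,0,-0.0784],0],[[0,0,0],[0,0,-0.0784],0],[[0,0,0],[0,0,-0.0784],0],[[0,0,0],[0,0,-0.0784],0],[[0,0,0],[0,0,-0.0784],0]]}}

```text
time_s: 9.1
eef_pos: [590.2, 134.1, 108.3]
ee_rot: [-0.0, 0.909, 0.417, -0.001]
force: [0.8, -0.1, -2.1]
grip_width: 0.134
grip_force: 59.1
```

Request:
{"op": "servo_tool", "data": {"deltas": [[[0,0,0],[0,0,0],0],[[0,0,0],[0,0,0],0]]}}

```text
time_s: 9.3
eef_pos: [590.4, 134.1, 108.6]
ee_rot: [-0.0, 0.911, 0.413, -0.0]
force: [-0.6, -0.6, -2.1]
grip_width: 0.13
grip_force: 59.1
```

Run:
```python
from h import *
import pickle
s=telemetry.sense(); print({k:np.round(s[k],3).tolist() for k in ('time_s','joints','eef_pos','ee_rot','force','wrist_torque','grip_width','grip_force')})
x=rot(s['ee_rot'])[:,0]; print('ang',np.degrees(np.arctan2(x[1],x[0])), x)
im=optics.capture('wrist'); cv2.imwrite('pics/w5.png',im); pickle.dump(s,open('w5.pkl','wb'))
```

```text
{'time_s': 9.3, 'joints': [0.03, 0.579, 1.374, -0.0, 1.19, 0.749], 'eef_pos': [590.402, 134.138, 108.602], 'ee_rot': [-0.0, 0.911, 0.413, -0.0], 'force': [-0.586, -0.585, -2.121], 'wrist_torque': [-0.014, -0.022, 0.007], 'grip_width': 0.13, 'grip_force': 59.132}
ang 48.78834856668494 [ 6.58842284e-01  7.52280750e-01 -7.20078206e-04]
```

View pics/w5.png

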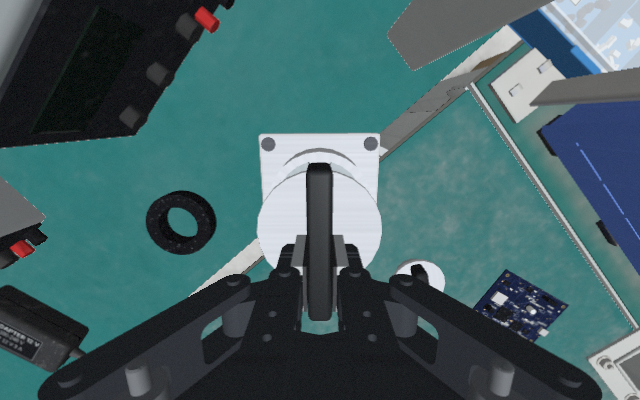

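The cap hangs aligned: bar vertical at column 320, port screws level at (268,144) and (371,144). Nothing else is in the way, so I'll lower in steps and watch the force.

Request:
{"op": "servo_tool", "data": {"deltas": [[[0.002,0.001,0.08],[0,0,0],0],[[0,0,0.06],[0,0,0],0],[[0,0,0.02],[0,0,0],0],[[0,0,0],[0,0,0],0]]}}

```text
time_s: 9.75
eef_pos: [590.7, 134.4, 76.4]
ee_rot: [-0.0, 0.91, 0.414, -0.001]
force: [0.3, 0.6, -2.3]
grip_width: 0.131
grip_force: 59.1
```

Request:
{"op": "servo_tool", "data": {"deltas": [[[0,0,0.01],[0,0,0],0],[[0,0,0.01],[0,0,0],0],[[0,0,0],[0,0,0],0]]}}

```text
time_s: 10.05
eef_pos: [591.1, 134.4, 73.1]
ee_rot: [0.0, 0.91, 0.414, 0.0]
force: [0.2, -0.1, -2.4]
grip_width: 0.132
grip_force: 59.1
```

Request:
{"op": "servo_tool", "data": {"deltas": [[[0,0,0.01],[0,0,0],0],[[0,0,0.01],[0,0,0],0],[[0,0,0],[0,0,0],0]]}}

```text
time_s: 10.35
eef_pos: [590.9, 134.4, 68.8]
ee_rot: [-0.0, 0.91, 0.415, -0.0]
force: [0.7, -0.4, -2.1]
grip_width: 0.133
grip_force: 59.1
```

Request:
{"op": "servo_tool", "data": {"deltas": [[[0,0,0.01],[0,0,0],0],[[0,0,0.01],[0,0,0],0],[[0,0,0],[0,0,0],0]]}}

```text
time_s: 10.65
eef_pos: [590.9, 134.4, 64.7]
ee_rot: [-0.0, 0.91, 0.415, -0.0]
force: [0.9, 0.5, -2.4]
grip_width: 0.129
grip_force: 59.1
```

Request:
{"op": "servo_tool", "data": {"deltas": [[[0,0,0.005],[0,0,0],0],[[0,0,0.005],[0,0,0],0],[[0,0,0],[0,0,0],0]]}}

```text
time_s: 10.95
eef_pos: [591.0, 134.4, 62.9]
ee_rot: [-0.0, 0.91, 0.415, -0.0]
force: [-0.5, 0.5, -2.5]
grip_width: 0.13
grip_force: 59.1
```

Pins are well down in the slots with no contact yet, so I'll go on in 1 mm steps.

Request:
{"op": "servo_tool", "data": {"deltas": [[[0,0,0.005],[0,0,0],0],[[0,0,0],[0,0,0],0],[[0,0,0],[0,0,0],0]]}}

```text
time_s: 11.25
eef_pos: [591.1, 134.4, 62.1]
ee_rot: [0.0, 0.91, 0.415, 0.0]
force: [0.6, 0.1, -2.6]
grip_width: 0.133
grip_force: 59.1
```

Request:
{"op": "servo_tool", "data": {"deltas": [[[0,0,0.005],[0,0,0],0],[[0,0,0],[0,0,0],0],[[0,0,0],[0,0,0],0]]}}

```text
time_s: 11.55
eef_pos: [591.0, 134.4, 61.1]
ee_rot: [-0.0, 0.91, 0.415, -0.0]
force: [0.3, 0.1, -2.2]
grip_width: 0.131
grip_force: 59.1
```

Request:
{"op": "servo_tool", "data": {"deltas": [[[0,0,0.005],[0,0,0],0],[[0,0,0],[0,0,0],0],[[0,0,0],[0,0,0],0]]}}

```text
time_s: 11.85
eef_pos: [591.1, 134.4, 60.2]
ee_rot: [0.0, 0.91, 0.415, 0.0]
force: [-0.8, -0.3, -1.5]
grip_width: 0.129
grip_force: 59.3
```

Request:
{"op": "servo_tool", "data": {"deltas": [[[0,0,0.005],[0,0,0],0],[[0,0,0],[0,0,0],0],[[0,0,0],[0,0,0],0]]}}

```text
time_s: 12.15
eef_pos: [591.2, 134.4, 59.5]
ee_rot: [0.0, 0.91, 0.415, 0.0]
force: [-1.3, 0.2, 3.1]
grip_width: 0.132
grip_force: 59.8
```

Seat felt at TCP z of about 60.2. I'll ease up 0.4 mm so the hand neither presses nor lifts, then start turning clockwise (the bite can't come before 20 deg).

Request:
{"op": "servo_tool", "data": {"deltas": [[[0,0,-0.002],[0,0,0],0],[[0,0,0],[0,0,0],0],[[0,0,0],[0,0,0],0]]}}

```text
time_s: 12.45
eef_pos: [591.1, 134.4, 59.6]
ee_rot: [0.0, 0.91, 0.415, 0.0]
force: [-0.8, 0.9, 2.9]
grip_width: 0.133
grip_force: 59.8
```

Request:
{"op": "servo_tool", "data": {"deltas": [[[0,0,0],[0,0,0.04],0],[[0,0,0],[0,0,0.04],0],[[0,0,0],[0,0,0.04],0],[[0,0,0],[0,0,0],0],[[0,0,0],[0,0,0],0]]}}

```text
time_s: 12.95
eef_pos: [591.3, 134.3, 59.6]
ee_rot: [0.0, 0.945, 0.328, 0.0]
force: [0.7, 0.0, 2.2]
grip_width: 0.137
grip_force: 59.7
```

```bash
cat > s.py <<'E'
from h import *
s=telemetry.sense(); x=rot(s['ee_rot'])[:,0]
print('t',s['time_s'],'ang %.2f'%np.degrees(np.arctan2(x[1],x[0])),'pos',s['eef_pos'].round(2),'F',s['force'].round(2),'M',s['wrist_torque'].round(3),s['grip_force'])
E
python3 s.py
```

```text
t 12.95 ang 38.27 pos [591.3  134.29  59.61] F [0.67 0.01 2.21] M [-0.05  -0.081 -0.014] 59.73194181919098
```

Request:
{"op": "servo_tool", "data": {"deltas": [[[0,0,-0.0015],[0,0,0.04],0],[[0,0,0],[0,0,0],0],[[0,0,0],[0,0,0],0]]}}

```text
time_s: 13.25
eef_pos: [591.1, 134.3, 59.8]
ee_rot: [0.0, 0.954, 0.298, 0.0]
force: [-0.1, -0.3, 2.3]
grip_width: 0.132
grip_force: 59.6
```

```bash
python3 s.py
```

```text
t 13.25 ang 34.70 pos [591.12 134.34  59.75] F [-0.14 -0.31  2.29] M [-0.083 -0.067 -0.051] 59.61516201496124
```

Request:
{"op": "servo_tool", "data": {"deltas": [[[0,0,-0.0015],[0,0,0.022],0],[[0,0,0],[0,0,0],0],[[0,0,0],[0,0,0],0]]}}

```text
time_s: 13.55
eef_pos: [591.0, 134.4, 59.9]
ee_rot: [-0.0, 0.96, 0.281, -0.0]
force: [0.5, 0.2, -0.1]
grip_width: 0.133
grip_force: 59.5
```

Request:
{"op": "servo_tool", "data": {"deltas": [[[0,0,0],[0,0,0.022],0],[[0,0,0],[0,0,0],0],[[0,0,0],[0,0,0],0]]}}

```text
time_s: 13.85
eef_pos: [591.0, 134.4, 60.0]
ee_rot: [-0.0, 0.964, 0.265, -0.0]
force: [1.0, 0.4, 0.2]
grip_width: 0.132
grip_force: 59.4
```

```bash
python3 s.py
```

```text
t 13.85 ang 30.71 pos [590.96 134.41  59.98] F [1.04 0.37 0.18] M [-0.085 -0.048 -0.046] 59.427841901779175
```

Request:
{"op": "servo_tool", "data": {"deltas": [[[0,0,0],[0,0,0.022],0],[[0,0,0],[0,0,0],0],[[0,0,0],[0,0,0],0]]}}

```text
time_s: 14.15
eef_pos: [591.0, 134.4, 60.0]
ee_rot: [-0.0, 0.969, 0.248, -0.0]
force: [0.6, -0.4, 0.8]
grip_width: 0.131
grip_force: 59.4
```

Request:
{"op": "servo_tool", "data": {"deltas": [[[0,0,0],[0,0,0.022],0],[[0,0,0],[0,0,0],0],[[0,0,0],[0,0,0],0]]}}

```text
time_s: 14.45
eef_pos: [591.0, 134.4, 60.0]
ee_rot: [-0.0, 0.973, 0.231, -0.0]
force: [-0.9, 0.1, -0.5]
grip_width: 0.131
grip_force: 59.4
```

Request:
{"op": "servo_tool", "data": {"deltas": [[[0,0,0],[0,0,0.022],0],[[0,0,0],[0,0,0],0],[[0,0,0],[0,0,0],0]]}}

```text
time_s: 14.75
eef_pos: [591.0, 134.4, 60.1]
ee_rot: [-0.0, 0.977, 0.214, -0.0]
force: [0.3, -0.0, -0.2]
grip_width: 0.127
grip_force: 59.4
```

```bash
python3 s.py
```

```text
t 14.75 ang 24.76 pos [591.02 134.4   60.06] F [ 0.26 -0.04 -0.22] M [-0.062 -0.016  0.034] 59.3596225976944
```

Request:
{"op": "servo_tool", "data": {"deltas": [[[0,0,0],[0,0,0.022],0],[[0,0,0],[0,0,0],0],[[0,0,0],[0,0,0],0]]}}

```text
time_s: 15.05
eef_pos: [591.0, 134.4, 60.1]
ee_rot: [0.0, 0.98, 0.197, -0.0]
force: [-0.3, -0.1, -1.1]
grip_width: 0.13
grip_force: 59.3
```

Request:
{"op": "servo_tool", "data": {"deltas": [[[0,0,0],[0,0,0.022],0],[[0,0,0],[0,0,0],0],[[0,0,0],[0,0,0],0]]}}

```text
time_s: 15.35
eef_pos: [591.0, 134.4, 60.1]
ee_rot: [-0.0, 0.984, 0.181, -0.0]
force: [0.1, -0.2, -0.9]
grip_width: 0.128
grip_force: 59.3
```

Request:
{"op": "servo_tool", "data": {"deltas": [[[0,0,0],[0,0,0.022],0],[[0,0,0],[0,0,0],0],[[0,0,0],[0,0,0],0]]}}

```text
time_s: 15.65
eef_pos: [591.0, 134.4, 60.1]
ee_rot: [-0.0, 0.987, 0.163, -0.0]
force: [-1.0, -0.4, -1.6]
grip_width: 0.131
grip_force: 59.3
```

```bash
python3 s.py
```

```text
t 15.65 ang 18.82 pos [591.01 134.39  60.06] F [-0.97 -0.36 -1.56] M [-0.076 -0.085 -0.047] 59.33506429195404
```

Request:
{"op": "servo_tool", "data": {"deltas": [[[0,0,0.0007],[0,0,0.022],0],[[0,0,0],[0,0,0],0],[[0,0,0],[0,0,0],0]]}}

```text
time_s: 15.95
eef_pos: [591.0, 134.4, 60.0]
ee_rot: [-0.0, 0.989, 0.146, 0.0]
force: [1.0, 1.0, -0.3]
grip_width: 0.13
grip_force: 59.4
```

Request:
{"op": "servo_tool", "data": {"deltas": [[[0,0,0],[0,0,0.022],0],[[0,0,0],[0,0,0],0],[[0,0,0],[0,0,0],0]]}}

```text
time_s: 16.25
eef_pos: [591.1, 134.4, 60.0]
ee_rot: [-0.0, 0.992, 0.129, 0.0]
force: [0.2, -0.4, 0.7]
grip_width: 0.131
grip_force: 59.4
```

Request:
{"op": "servo_tool", "data": {"deltas": [[[0,0,0],[0,0,0.022],0],[[0,0,0],[0,0,0],0],[[0,0,0],[0,0,0],0]]}}

```text
time_s: 16.55
eef_pos: [591.1, 134.4, 60.0]
ee_rot: [-0.0, 0.994, 0.112, 0.0]
force: [0.4, -1.0, 0.3]
grip_width: 0.129
grip_force: 59.4
```

```bash
python3 s.py
```

```text
t 16.55 ang 12.88 pos [591.08 134.38  59.98] F [ 0.44 -1.03  0.25] M [-0.071 -0.069 -0.019] 59.41510319709778
```

36 deg turned, with no bite and a neutral hand. Continuing.

Request:
{"op": "servo_tool", "data": {"deltas": [[[0,0,0],[0,0,0.022],0],[[0,0,0],[0,0,0],0],[[0,0,0],[0,0,0],0]]}}

```text
time_s: 16.85
eef_pos: [591.0, 134.4, 59.9]
ee_rot: [-0.0, 0.995, 0.095, -0.0]
force: [0.9, 1.2, -0.3]
grip_width: 0.132
grip_force: 59.3
```

Request:
{"op": "servo_tool", "data": {"deltas": [[[0,0,0],[0,0,0.022],0],[[0,0,0],[0,0,0],0],[[0,0,0],[0,0,0],0]]}}

```text
time_s: 17.15
eef_pos: [591.1, 134.5, 59.9]
ee_rot: [-0.0, 0.997, 0.078, 0.0]
force: [0.5, 1.7, -1.8]
grip_width: 0.134
grip_force: 59.2
```

Request:
{"op": "servo_tool", "data": {"deltas": [[[0,0,0],[0,0,0.022],0],[[0,0,0],[0,0,0],0],[[0,0,0],[0,0,0],0]]}}

```text
time_s: 17.45
eef_pos: [591.0, 134.5, 59.7]
ee_rot: [-0.0, 0.998, 0.061, -0.0]
force: [1.3, 3.1, -4.2]
grip_width: 0.134
grip_force: 59.0
```

```bash
python3 s.py
```

```text
t 17.45 ang 6.94 pos [590.98 134.52  59.74] F [ 1.3   3.08 -4.15] M [ 0.348 -0.251  0.125] 58.99730980396271
```

Bite felt: Fz went from about 0.2 to -4.2 N with z pulled down, and it extrapolates back to a tool angle of about 10.7 deg, which is 38 deg of turn. I'll now follow it down and go on to about -9.3 deg.

Request:
{"op": "servo_tool", "data": {"deltas": [[[0,0,0.002],[0,0,0],0],[[0,0,0],[0,0,0],0],[[0,0,0],[0,0,0],0]]}}

```text
time_s: 17.75
eef_pos: [591.1, 134.5, 59.7]
ee_rot: [-0.0, 0.998, 0.06, 0.0]
force: [0.5, 1.5, -1.1]
grip_width: 0.133
grip_force: 59.3
```

```bash
python3 s.py
```

```text
t 17.75 ang 6.88 pos [591.08 134.46  59.68] F [ 0.46  1.55 -1.07] M [ 0.373 -0.096  0.127] 59.320889711380005
```

Request:
{"op": "servo_tool", "data": {"deltas": [[[0,0,0.002],[0,0,0.022],0],[[0,0,0],[0,0,0],0],[[0,0,0],[0,0,0],0]]}}

```text
time_s: 18.05
eef_pos: [591.2, 134.4, 59.4]
ee_rot: [-0.0, 0.999, 0.043, 0.0]
force: [0.7, 2.3, 0.5]
grip_width: 0.132
grip_force: 59.5
```

```bash
python3 s.py
```

```text
t 18.05 ang 4.93 pos [591.22 134.43  59.4 ] F [0.66 2.35 0.48] M [ 0.368 -0.175  0.077] 59.4879412651062
```

Request:
{"op": "servo_tool", "data": {"deltas": [[[0,0,0.00125],[0,0,0.022],0],[[0,0,0],[0,0,0],0],[[0,0,0],[0,0,0],0]]}}

```text
time_s: 18.35
eef_pos: [591.3, 134.4, 59.2]
ee_rot: [-0.0, 1.0, 0.026, 0.0]
force: [1.8, 2.3, 0.9]
grip_width: 0.128
grip_force: 59.6
```

```bash
python3 s.py
```

```text
t 18.35 ang 2.96 pos [591.28 134.4   59.15] F [1.76 2.31 0.93] M [ 0.403 -0.208  0.07 ] 59.63528573513031
```

Request:
{"op": "servo_tool", "data": {"deltas": [[[0,0,0.00125],[0,0,0.022],0],[[0,0,0],[0,0,0],0],[[0,0,0],[0,0,0],0]]}}

```text
time_s: 18.65
eef_pos: [591.3, 134.4, 58.9]
ee_rot: [-0.0, 1.0, 0.009, 0.0]
force: [1.6, 2.9, 2.4]
grip_width: 0.132
grip_force: 59.8
```

```bash
python3 s.py
```

```text
t 18.65 ang 0.99 pos [591.28 134.42  58.94] F [1.61 2.93 2.41] M [ 0.406 -0.25   0.169] 59.811540842056274
```

Request:
{"op": "servo_tool", "data": {"deltas": [[[0,0,0.0005],[0,0,0.0244],0],[[0,0,0],[0,0,0],0],[[0,0,0],[0,0,0],0]]}}

```text
time_s: 18.95
eef_pos: [591.2, 134.5, 58.7]
ee_rot: [-0.0, 1.0, -0.01, 0.0]
force: [1.8, 3.4, 2.7]
grip_width: 0.129
grip_force: 59.8
```

```bash
python3 s.py
```

```text
t 18.95 ang -1.19 pos [591.23 134.46  58.73] F [1.77 3.43 2.69] M [ 0.575 -0.329  0.205] 59.82355535030365
```

Request:
{"op": "servo_tool", "data": {"deltas": [[[0,0,0.0012],[0,0,0.0244],0],[[0,0,0],[0,0,0],0],[[0,0,0],[0,0,0],0]]}}

```text
time_s: 19.25
eef_pos: [591.2, 134.4, 58.4]
ee_rot: [-0.0, 1.0, -0.03, 0.0]
force: [1.6, 2.1, 2.9]
grip_width: 0.129
grip_force: 59.9
```

```bash
python3 s.py
```

```text
t 19.25 ang -3.39 pos [591.17 134.38  58.43] F [1.63 2.08 2.87] M [ 0.507 -0.319  0.148] 59.90314722061157
```

Request:
{"op": "servo_tool", "data": {"deltas": [[[0,0,0.0012],[0,0,0.0244],0],[[0,0,0],[0,0,0],0],[[0,0,0],[0,0,0],0]]}}

```text
time_s: 19.55
eef_pos: [591.1, 134.3, 58.2]
ee_rot: [0.0, 0.999, -0.049, 0.0]
force: [1.4, 1.8, 4.4]
grip_width: 0.132
grip_force: 60.0
```

```bash
python3 s.py
```

```text
t 19.55 ang -5.59 pos [591.14 134.34  58.23] F [1.44 1.78 4.36] M [ 0.395 -0.265  0.181] 60.04493594169617
```

Request:
{"op": "servo_tool", "data": {"deltas": [[[0,0,0],[0,0,0.0234],0],[[0,0,0],[0,0,0],0],[[0,0,0],[0,0,0],0]]}}

```text
time_s: 19.85
eef_pos: [591.1, 134.4, 58.1]
ee_rot: [0.0, 0.998, -0.067, 0.0]
force: [2.0, 2.8, 3.5]
grip_width: 0.132
grip_force: 60.0
```

Request:
{"op": "servo_tool", "data": {"deltas": [[[0,0,0.0005],[0,0,0.0234],0],[[0,0,0],[0,0,0],0],[[0,0,0],[0,0,0],0],[[0,0,0],[0,0,0],0]]}}

```text
time_s: 20.25
eef_pos: [591.0, 134.4, 57.9]
ee_rot: [0.0, 0.996, -0.086, -0.0]
force: [2.2, 2.1, 2.1]
grip_width: 0.133
grip_force: 59.9
```

```bash
python3 s.py
python3 - <<'E'
from h import *
import pickle
s=telemetry.sense(); im=optics.capture('wrist'); cv2.imwrite('pics/w6.png',im); pickle.dump(s,open('w6.pkl','wb'))
c=cam('wrist',s); b=s['eef_pos']; R=rot(s['ee_rot'])
# bar top lines in w5 (freshly grasped) vs now: angle of bar front part in picture
for n in ('w5','w6'):
    g=cv2.cvtColor(cv2.imread(f'pics/{n}.png'),cv2.COLOR_BGR2GRAY); m=(g[180:230,290:350]<90)
    xs=[(y,np.where(r)[0].min(),np.where(r)[0].max()) for y,r in enumerate(m) if r.any()]
    xs=np.array(xs); print(n,[np.degrees(np.arctan(np.polyfit(xs[:,0],xs[:,i],1)[0])).round(2) for i in (1,2)])
E
```

```text
t 20.25 ang -9.82 pos [591.03 134.36  57.9 ] F [2.16 2.13 2.06] M [ 0.484 -0.351  0.334] 59.921255707740784
w5 [np.float64(1.69), np.float64(-0.83)]
w6 [np.float64(2.38), np.float64(-0.0)]
```

The sink is 2.1 mm over about 20 deg (0.10 mm/deg, or 0.7 N/deg), so roughly 14 N, which agrees with the force onset. I'll let go and lift clear.

Request:
{"op": "servo_tool", "data": {"deltas": [[[0,0,0],[0,0,0],0.5],[[0,0,0],[0,0,0],0.5],[[0,0,0],[0,0,0],0.5],[[0,0,0],[0,0,0],0.5],[[0,0,0],[0,0,0],0.5]]}}

```text
time_s: 20.8
eef_pos: [591.0, 134.3, 57.9]
ee_rot: [0.0, 0.996, -0.086, -0.0]
force: [-1.1, 0.6, -0.0]
grip_width: 0.497
grip_force: 0.0
```

Request:
{"op": "servo_tool", "data": {"deltas": [[[0,0,-0.05],[0,0,0],0.5],[[0,0,-0.1],[0,0,0],0.5],[[0,0,-0.15],[0,0,0],0.5],[[0,0,-0.2],[0,0,0],0.5],[[0,0,-0.2],[0,0,0],0.5],[[0,0,0],[0,0,0],0.5],[[0,0,0],[0,0,0],0.5]]}}

```text
time_s: 21.5
eef_pos: [591.2, 134.4, 199.0]
ee_rot: [-0.0, 0.996, -0.086, 0.001]
force: [0.2, -0.6, -1.0]
grip_width: 0.498
grip_force: 0.0
```

```bash
python3 s.py
python3 - <<'E'
from h import *
s=telemetry.sense(); im=optics.capture('wrist'); cv2.imwrite('pics/w7.png',im); c=cam('wrist',s)
p=proj(c,[[591,134.8,85]])[0].astype(int); o=p-[45,45]
g=cv2.cvtColor(im,cv2.COLOR_BGR2GRAY)[o[1]:o[1]+90,o[0]:o[0]+90]
k=max(cv2.findContours((g<90).astype(np.uint8),0,2)[0],key=cv2.contourArea).reshape(-1,2)+o
print(p,cv2.minAreaRect(ray(c,k,82)[:,:2].astype(np.float32)))
E
```

```text
t 21.5 ang -9.88 pos [591.18 134.41 199.03] F [ 0.22 -0.59 -0.97] M [ 0.044 -0.027 -0.032] 0.0
[318 189] ((591.226318359375, 132.34132385253906), (17.13077735900879, 89.2947769165039), 81.93708038330078)
```

View pics/w7.png

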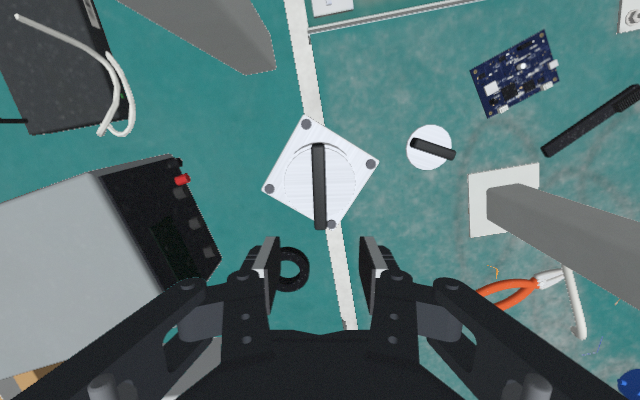

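The cap sits on the port with its bar (320,185) turned well off the slot line. The gripper is clear and the small plug, tape, cutters and board are undisturbed. Handing in.

```bash
python3 -c "
from rig import ctrl; print(ctrl.finish_job())"
```

```text
the job is handed in; nothing more can be done
None
```

I closed the port with the large cap: the ramps bit at about 38° clockwise, I turned it about 20° more (estimated 13–14 N between cap and port), then let go and left the other things where they lay; job handed in at about 21.5 s.

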